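Post a pine offcut through the spring flap of the offcut box

TASK

Clear the short pine offcut into the offcut box without picking it up: press the sprung steel flap down with one fingertip, and while that finger keeps it open, push the offcut off the ledge and into the box with the other finger. Then take the fingers out so that the flap shuts over it, and leave the pliers and the solder reel beside the box where they are.

Things in the scene. Friction and masses are not known exactly. Their poses are not given: they have to be found in the camera images.
- offcut_box: Plywood offcut box on four feet, fixed to the desk, 215 mm long (x), 128 mm wide (y), side walls 164 mm high, turned up to 0.3 rad about the vertical. Origin: on the desk, under the middle of the edge where the ledge ends and the mouth begins; x points from the ledge over the mouth, away from the robot, z up. Ledge: x -85 to 0 mm, top 152 mm above the desk. Mouth: x 0 to 118 mm.
- ledge_edge (a point): Middle of the ledge's edge at the mouth, level with the ledge top, 152 mm above the box's origin. The 9 mm side walls stand 12 mm above the ledge, 110 mm apart inside.
- slot_end (a point): Front end of the finger slot, level with the ledge top (box x = -85 mm). The ledge is two 12 mm boards either side of this open slot, 50 mm wide (box y -25 to +25 mm), that runs the whole length of the ledge, open at its front and through the edge into the mouth, and free down to 67 mm above the desk: a finger can hang in it well below the ledge.
- mouth_centre (a point): Centre of the mouth, level with the ledge top (box x = 59 mm). The flap closes the mouth level with the ledge. Below it the bin's floor is 30 mm above the desk; its rear wall, x 120 to 130 mm, is 146 mm high.
- flap: Steel flap over the mouth, 114 x 104 x 4 mm. Origin: on its hinge, at box x = 118 mm, z = 150 mm; it reaches from there towards the ledge (its -x). Shut, its axes are parallel to the box's. Pressed down, its free edge by the ledge sinks into the box, up to 1.35 rad; a spring shuts it again (0.13 N m shut, 0.3 fully open: 2 to 8 N under a finger). The offcut's weight does not open it.
- offcut: Short pine offcut, 30 mm (x) by 90 mm (y) by 14 mm high, 40 g, with a half-lap at its +y end (the last 28 mm are only 7 mm high). Origin: the centre of its underside. It lies on the ledge, across the finger slot, its long side along the edge (within about 0.12 rad), its centre 28 to 45 mm before the edge.
- pliers: Long-nose pliers with red handles, 48 x 192 x 12 mm, lying on the desk along the left side of the box. Origin: centre of the underside. Stay where they are.
- reel: Solder reel with green flanges, 60 mm across, 35 mm high, standing on the desk right of the box. Origin: centre of the underside. Stays where it is.

How it is judged:
On the way, in this order (a step that is already met when the one before it is completed fails the run):
1. a finger holds the flap open while the offcut is still on the ledge (angle between flap's own z axis and vertical above 0.25 rad and contact force between the fingers and flap above 0.3 N and x of offcut in the frame of offcut_box below -0.005 m and z of offcut in the frame of offcut_box above 0.144 m), for 0.2 s.
2. the offcut drops into the box while a finger still holds the flap open (angle between flap's own z axis and vertical above 0.25 rad and contact force between the fingers and flap above 0.3 N and x of offcut in the frame of offcut_box above 0 m and z of offcut in the frame of offcut_box below 0.122 m), for 0.04 s.
At the end, for the whole second after the job is handed in: The offcut lies at rest in the box under the flap (its origin within the mouth's outline and less than 97 mm above the desk), the flap is shut to within 0.06 rad, and the pliers and the reel are within 20 mm of where they were (x of offcut in the frame of offcut_box between 0 and 0.12 m and y of offcut in the frame of offcut_box between -0.06 and 0.06 m and z of offcut in the frame of offcut_box below 0.097 m and angle between flap's own z axis and vertical below 0.06 rad and linear speed of offcut below 0.02 m/s and distance of each of pliers, reel from where it was at the start of the episode below 0.02 m); the robot touches nothing.
It fails at once if the offcut is lifted more than 20 mm off the ledge (z of offcut in the frame of offcut_box above 0.172 m).
It fails at once if the offcut is slid on to the shut flap (x of offcut in the frame of offcut_box above 0.012 m and z of offcut in the frame of offcut_box above 0.142 m and angle between flap's own z axis and vertical below 0.12 rad).
It fails at once if the pliers or the reel are pushed away (distance of any of pliers, reel from where it was at the start of the episode above 0.02 m).
It also fails if it takes over 35 s, if anything falls off the work surface, if the arm or the gripper's body presses on something with over 40 N, if the wrist force passes 120 N, or if a joint passes its speed limit or range.

ROBOT

A 7-joint arm with a two-finger parallel gripper is mounted at the origin on a cart in front of the work surface, level with it; the furniture and walls round the work are solid. World frame = base frame: x ahead of the robot, y to its left, z up, the work surface at z = 0. Lengths are in m, angles in rad, forces in N, time in s.
With the tool pointing down it reaches from about 0.4 to 0.85 m from the base axis. Payload 10.4 kg.
Tool frame: the origin (TCP) lies midway between the tips of the shut fingers; the grasp point (between the pads) lies 19 mm behind it (manip.tcp_to_grasp is the distance from the TCP to the grasp point, in m); x points along the fingers, y is the direction in which the jaws open and shut, and the axes are right-handed (so a half turn about x gives the same grasp; the last joint's range is limited). The gripper opens to 85 mm and grips with 20 to 120 N. Pads are 22 mm wide; open, the fingers measure 114 mm over their backs; the gripper's body (76 mm by 85 mm) begins 54 mm behind the grasp point. The pads swing forward as they close: fully open they stand 13 mm farther back than shut.
Start: joints at [1.284, 0.332, -0.065, 1.46, 0.022, 1.35, -0.088], TCP at [0.163, -0.603, 0.231] pointing down, gripper open.
Joint ranges: [-2.6, 2.6], [-0.5, 2.12], [-1.47, 1.34], [0.16, 2.42], [-1.27, 4.41], [0.06, 2.06], [-2.6, 2.6]. Speed limits (rad/s): [2.22, 2.22, 2.79, 2.79, 3.14, 3.14, 3.14].

INTERFACE

Orientations are given as a unit quaternion [x, y, z, w].
In Python, from workcell import monitor, viewer, manip gives the robot as it stands. The module is installed in compiled form; this text tells all that it offers.
- The arm moves only by the tool send_rows, never from a script. Its arguments are lists of equal length, an entry for each row: "grip": the closure in counts, from 0 (fully open) to 255 (shut); "offset": the shift along the tool's x, y, z in mm, a list of three; "twist": the turn about the tool's x in degrees. In form: {"grip": [grip, ...], "offset": [[tx, ty, tz], ...], "twist": [twist, ...]}. A call has exactly 5 rows; each row is the pose to reach, as a shift and turn from the pose commanded when the call began, along the tool's axes at that moment; what a row does not reach only later rows make up. A row lasts 1/12 s, in which the tool goes at most 41.7 mm and 7.16 degrees, less where a joint would pass 70% of its speed; a pose out of reach is approached as far as the arm can. A call with a gripper value outside its range is refused whole. The fingers move at their own pace and stop on an object; "newtons" is the grip in N (left out, the last holds). Time passes only in rows, so rows that repeat a pose let the fingers close, or fill a call up. It gives the time, the measured TCP pose, the force and the opening at its end, in the units of the state.
- monitor.get_obs(): the state, without advancing time (a new reading comes with each control period).
- viewer.camera(name): name is "scene" or "top" or "wrist"; returns (picture, depth): 480x640x3 uint8, blue, green, red; 480x640 float32, m along the optical axis (not along the pixel's ray), 0 where there is no reading.
- viewer.camera_model(name): a dict with "camera_matrix" (3x3 intrinsics, pixels), "R" (3x3) and "t" (3): a world point X has camera coordinates R X + t; the wrist camera has in their place "mount" (4x4, takes a point from camera to tool coordinates, whose origin is the TCP and whose axes are the tool frame's). Camera axes: x right, y down, z forward; pixel columns grow to the right and rows downward; lengths in m; the calibration is good to about 2 mm. A picture is of the moment at which its call begins: read the wrist's pose just before it. camera_model takes no time and is no camera call.
- manip.hand_in(): hands the job in, once; it reports no verdict.
Trained networks look in the newest picture that a camera, given by its name, has taken for a name from the list of things; names that differ only in an ending like _2 or _b are one class to them, and where a whole thing is asked for, a point or a joint stands for the part that bears it (a point fixed in the world has none). Each returns a list of dicts, best first, with "score" (0 to 1); they miss things now and then, are a little off and sometimes report something else, mostly with a low value. They report only what shows in the picture. A call takes as long as a camera call.
- viewer.recognise(target, camera): "box" ([left, top, width, height] in pixels, round what is visible of it).
- viewer.regions_of(target, camera): "region" (480x640 bool, what is visible of it) and "box" ([left, top, width, height] in pixels, round what is visible of it).
- viewer.spot_point(target, camera): "position" ([column, row] in pixels: a listed point, or the origin of a listed thing).
The state is a dict: "clock": time; "joint_pos": joint angles; "joint_velocities": joint speeds; "tau": joint torques, N m; "position": TCP position; "ee_rot": TCP orientation; "ft_force": force on the tool from outside, world axes, zero at the start; "torque": the same for the moment, N m; "grip_width": opening from 0.0 (shut) to 1.0 (fully open).
Only numpy, scipy, OpenCV 4.12 (cv2) and the standard library are available. Lean on these libraries where they do the work, as an engineer would, in place of code of your own. Each camera call takes 0.05 s, during which the arm holds its last target.

## Working session

There is one attempt and no reset: what is moved stays moved. The work goes in short steps, Python scripts to look and compute and a tool call to move; the robot and the scene stay as the last step left them, time stands still between calls to the robot, and variables do not carry over. Pictures are saved under pics/ and viewed, and the job is handed in when it is done.

Besides the shell and the picture viewer there is one more tool, called after "Call:" in YAML: its name, and indented under it one key for each argument. send_rows: Moves the arm, as the interface text tells. Its arguments: {"type":"object","properties":{"grip":{"type":"array","items":{"type":"number"}},"offset":{"type":"array","items":{"type":"array","items":{"type":"number"}}},"twist":{"type":"array","items":{"type":"number"}},"newtons":{"type":"number"}},"required":["grip","offset","twist"]}

```bash
mkdir -p pics; ls; cat > h.py <<'E'
import numpy as np, cv2
from workcell import monitor, viewer, manip
from scipy.spatial.transform import Rotation as R
E
python3 - <<'E'
from h import *
o=monitor.get_obs(); print({k:np.round(v,3) for k,v in o.items()})
for c in ["scene","top"]:
    p,d=viewer.camera(c); cv2.imwrite(f"pics/{c}0.png",p); np.save(f"{c}_d.npy",d)
    m=viewer.camera_model(c);print(c,m)
    for t in ["offcut_box","ledge_edge","slot_end","mouth_centre","flap","offcut","pliers","reel"]:
        if c=="top":
            r=viewer.spot_point(t,c); print(t,[(np.round(x['position'],1),round(float(x['score']),2)) for x in r[:2]])
print(monitor.get_obs()['clock'])
E
```

```text
pics
{'clock': np.float64(0.0), 'joint_pos': array([ 1.284,  0.333, -0.065,  1.461,  0.022,  1.35 , -0.089]), 'joint_velocities': array([-0.001,  0.001, -0.001,  0.002, -0.001,  0.002, -0.001]), 'tau': array([ 1.0000e-03, -6.2545e+01,  5.0000e-02, -3.9160e+01,  1.6000e-02,
        1.0000e-02,  0.0000e+00]), 'position': array([ 0.163, -0.603,  0.231]), 'ee_rot': array([-0.701, -0.094,  0.701, -0.093]), 'ft_force': array([-1.176, -0.895, -0.571]), 'torque': array([0.028, 0.064, 0.004]), 'grip_width': np.float64(0.997)}
scene {'camera_matrix': array([[495.48781495,   0.        , 325.51187642],
       [  0.        , 495.48781495, 242.06588945],
       [  0.        ,   0.        ,   1.        ]]), 'R': array([[-0.43057795, -0.90231859,  0.02058612],
       [-0.36693137,  0.15416636, -0.91738438],
       [ 0.8245993 , -0.40255918, -0.39746963]]), 't': array([0.4058506 , 0.26214424, 0.57011968])}
top {'camera_matrix': array([[597.66024374,   0.        , 315.09705003],
       [  0.        , 597.66024374, 237.11021739],
       [  0.        ,   0.        ,   1.        ]]), 'R': array([[ 0.01795623, -0.99950384,  0.02587741],
       [-0.98263652, -0.02242171, -0.18418128],
       [ 0.18467012, -0.02212089, -0.98255158]]), 't': array([0.1611815 , 0.50541262, 0.93418915])}
offcut_box [(array([330.7, 250. ]), 0.55)]
ledge_edge [(array([338.1, 233.9]), 0.59)]
slot_end [(array([320.9, 288.8]), 0.69)]
mouth_centre [(array([345. , 193.6]), 0.56)]
flap [(array([356.6, 158.6]), 0.62)]
offcut [(array([325.9, 259.6]), 0.79)]
pliers [(array([267.9, 246.9]), 0.74)]
reel [(array([395.6, 294.8]), 0.56)]
0.5
```

View pics/top0.png

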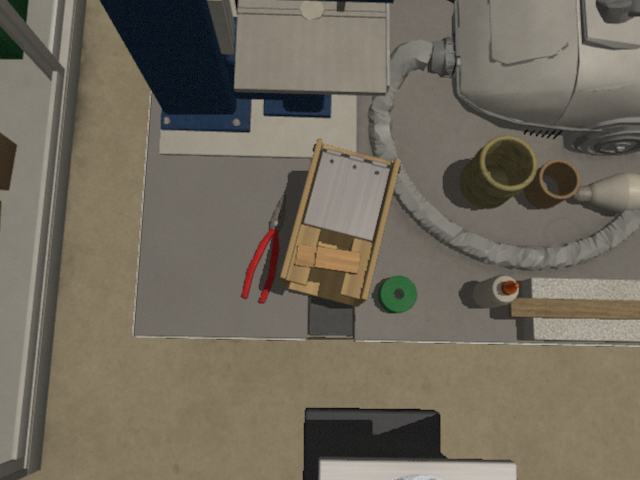

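View pics/scene0.png

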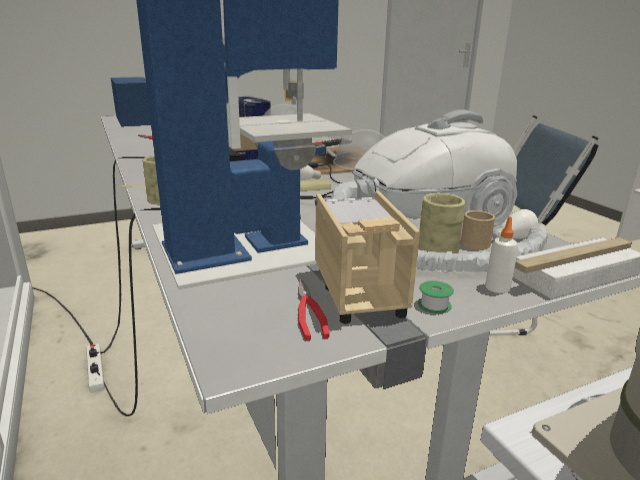

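```bash
cat >> h.py <<'E'
def ray(c,uv,z=None,d=None):
    m=viewer.camera_model(c);K=m['camera_matrix'];Rm=m['R'];t=m['t']
    v=np.array([(uv[0]-K[0,2])/K[0,0],(uv[1]-K[1,2])/K[1,1],1.])
    C=-Rm.T@t; w=Rm.T@v
    return C+w*((z-C[2])/w[2] if d is None else d)
E
python3 - <<'E'
from h import *
d=np.load("top_d.npy")
P={"box":((330.7,250),0),"edge":((338.1,233.9),.152),"slot":((320.9,288.8),.152),"mouth":((345,193.6),.152),"flap":((356.6,158.6),.150),"off":((325.9,259.6),.152),"pl":((267.9,246.9),0),"reel":((395.6,294.8),0)}
W={}
for k,(uv,z) in P.items():
    W[k]=ray("top",uv,z); print(k,W[k].round(4), ray("top",uv,d=d[int(uv[1]),int(uv[0])]).round(4))
for a,b in [("slot","edge"),("edge","mouth"),("slot","flap"),("slot","mouth"),("edge","flap")]:
    v=W[b]-W[a]; print(a,b,np.linalg.norm(v[:2]),np.arctan2(v[1],v[0]))
E
```

```text
box [0.4887 0.1434 0.    ] [0.4613 0.1515 0.1646]
edge [0.4874 0.1404 0.152 ] [0.511  0.1329 0.0306]
slot [0.4067 0.1642 0.152 ] [0.4191 0.16   0.0282]
mouth [0.5483 0.1308 0.152 ] [0.5481 0.1309 0.1526]
flap [0.6034 0.1138 0.15  ] [0.6021 0.1141 0.1539]
off [0.4492 0.1576 0.152 ] [0.4471 0.1582 0.1655]
pl [0.4916 0.2506 0.    ] [0.4914 0.2506 0.0011]
reel [0.4144 0.0326 0.    ] [0.4141 0.0331 0.0033]
slot edge 0.08411505428800746 -0.28687423716780214
edge mouth 0.061631048732934 -0.1555634958016587
slot flap 0.2030018181527222 -0.25106098178475883
slot mouth 0.14543956829794852 -0.23136164057913639
edge flap 0.11897882646050972 -0.22574461380720892
```

The top view shows the box at about (340, 220). The offcut lies on the ledge at (328, 258), the pliers are at (265, 250) and the reel at (398, 295). Next I'll refine the box and offcut poses from depth.

```bash
python3 - <<'E'
from h import *
d=np.load("top_d.npy");img=cv2.imread("pics/top0.png")
m=viewer.camera_model("top");K=m['camera_matrix'];v,u=np.mgrid[0:480,0:640]
pc=np.stack([(u-K[0,2])/K[0,0]*d,(v-K[1,2])/K[1,1]*d,d],-1)
W=(pc-m['t'])@m['R']; 
reg=(W[...,0]>.36)&(W[...,0]<.68)&(W[...,1]>.03)&(W[...,1]<.25)&(d>0)
for lo,hi in [(.159,.172),(.146,.158)]:
    s=reg&(W[...,2]>lo)&(W[...,2]<hi); P=W[s]
    n,l,st,c=cv2.connectedComponentsWithStats(s.astype(np.uint8))
    print(lo,s.sum(),[st[i].tolist() for i in range(1,n) if st[i][4]>30])
s=reg&(W[...,2]>.159)&(W[...,2]<.172)
n,l,st,c=cv2.connectedComponentsWithStats(s.astype(np.uint8))
r=cv2.minAreaRect((W[s][:,:2]*1000).astype(np.float32)); print("outer",r)
# refine with ransac-free: points per wall
def spot(c):
    r=viewer.regions_of(c,"top"); return r
viewer.camera("top")
for t in ["offcut","flap","offcut_box"]:
    r=viewer.regions_of(t,"top")
    if not r: print(t,"none");continue
    g=r[0]["region"]; print(t,r[0]["score"],r[0]["box"],g.sum())
    z=np.array([ray("top",(a,b),{"offcut":.166,"flap":.152,"offcut_box":.164}[t])[:2]*1000 for b,a in np.argwhere(g)],np.float32)
    rr=cv2.minAreaRect(z); print(rr, np.median(W[g][:,2]), z.mean(0))
    cv2.drawContours(img,cv2.findContours(g.astype(np.uint8),0,1)[0],-1,(0,0,255) if t=="offcut" else (255,0,0),1)
vis=img[120:320,220:430]; cv2.imwrite("pics/seg.png",cv2.resize(vis,None,fx=2.8,fy=2.8,interpolation=0))
vis2=(s*255).astype(np.uint8)[120:320,220:430]; cv2.imwrite("pics/hi.png",cv2.resize(vis2,None,fx=2.8,fy=2.8,interpolation=0))
o=monitor.get_obs(); print(R.from_quat(o['ee_rot']).as_matrix().round(3)); print(viewer.camera_model("wrist"),manip.tcp_to_grasp)
np.save("W.npy",W)
E
```

```text
0.159 2987 [[281, 139, 42, 140, 899], [362, 159, 39, 142, 927], [296, 245, 65, 29, 1160]]
0.146 7731 [[304, 145, 90, 96, 5654], [286, 223, 35, 63, 890], [340, 238, 35, 63, 1014]]
outer ((510.1490478515625, 136.07383728027344), (128.31959533691406, 215.17288208007812), 76.54576110839844)
offcut 0.81 [297.6, 248.4, 67.7, 23.0] 1267
((447.8334655761719, 155.125), (88.01182556152344, 30.589033126831055), 83.40364074707031) 0.16533268755338845 [447.81177 154.54195]
flap 0.61 [302.8, 151.8, 89.6, 90.0] 5536Traceback (most recent call last):
  File "<stdin>", line 22, in <module>
  File "h.py", line 5, in ray
    m=viewer.camera_model(c);K=m['camera_matrix'];Rm=m['R'];t=m['t']
ValueError: time passes only in moves, steps and waits
```

```bash
python3 - <<'E'
from h import *
d=np.load("top_d.npy");img=cv2.imread("pics/top0.png")
m=viewer.camera_model("top");K=m['camera_matrix'];v,u=np.mgrid[0:480,0:640]
pc=np.stack([(u-K[0,2])/K[0,0]*d,(v-K[1,2])/K[1,1]*d,d],-1)
W=(pc-m['t'])@m['R']
yaw=np.deg2rad(-13.45);ex=np.array([np.cos(yaw),np.sin(yaw)]);ey=np.array([-ex[1],ex[0]])
O=np.array([.51015,.13607])-.0225*ex; print("O",O)
B=np.stack([(W[...,:2]-O)@ex,(W[...,:2]-O)@ey,W[...,2]],-1)
s=(B[...,0]>-.084)&(B[...,0]<-.004)&(abs(B[...,1])<.053)
for lo,hi in [(.1625,.172),(.1565,.1615)]:
    q=s&(B[...,2]>lo)&(B[...,2]<hi); P=B[q]; print(lo,q.sum(),cv2.minAreaRect((P[:,:2]*1000).astype(np.float32)),P.min(0),P.max(0))
q=s&(B[...,2]>.1565)&(B[...,2]<.172); print(cv2.minAreaRect((B[q][:,:2]*1000).astype(np.float32)))
# ledge height, flap, walls stats
for n,a,b,c_,e in [("flap",.02,.1,-.04,.04),("ledgeL",-.02,-.002,.03,.05),("wallL",-.08,.12,.057,.062),("wallR",-.08,.12,-.062,-.057)]:
    k=(B[...,0]>a)&(B[...,0]<b)&(B[...,1]>c_)&(B[...,1]<e); print(n,k.sum(),np.median(B[k][:,2]))
np.save("B.npy",B)
z=(W[...,2]); k=(W[...,0]>.2)&(W[...,0]<.75)&(W[...,1]>-.4)&(W[...,1]<.3)&(z>.17)
n,l,st,c=cv2.connectedComponentsWithStats(k.astype(np.uint8))
for i in range(1,n):
    if st[i][4]>30: print("tall",st[i],W[l==i].min(0).round(3),W[l==i].max(0).round(3))
o=monitor.get_obs(); print(R.from_quat(o['ee_rot']).as_matrix().round(3)); print(viewer.camera_model("wrist"),manip.tcp_to_grasp)
cv2.imwrite("pics/crop.png",cv2.resize(img[120:320,220:430],None,fx=2.8,fy=2.8))
E
```

```text
O [0.4882671  0.14130343]
0.1625 913 ((-41.160648345947266, 1.2520408630371094), (30.517189025878906, 82.5341567993164), 6.2179856300354) [-0.05816188 -0.04089493  0.16258553] [-0.02246658  0.04383131  0.17073065]
0.1565 396 ((-34.18238830566406, 8.645362854003906), (58.94404220581055, 97.55265045166016), 11.282763481140137) [-0.07262796 -0.04495452  0.15656055] [-0.00845399  0.05099715  0.16149586]
((-34.18238830566406, 8.645362854003906), (58.94404220581055, 97.55265045166016), 11.282763481140137)
flap 2970 0.15218668490721032
ledgeL 164 0.1520789204697016
wallL 464 0.16410510488290858
wallR 466 0.16420263930046364
tall [  216     0   174    96 11679] [0.321 0.082 0.177] [0.75  0.3   1.007]
tall [289   0 106   4 222] [0.321 0.095 0.383] [0.714 0.214 1.007]
tall [ 490   49  150   65 7735] [ 0.321 -0.309  0.17 ] [0.75  0.193 1.007]
[[ 0.     0.261 -0.965]
 [-0.    -0.965 -0.261]
 [-1.     0.    -0.   ]]
{'camera_matrix': array([[425.56227271,   0.        , 320.01775105],
       [  0.        , 425.56227271, 239.55975485],
       [  0.        ,   0.        ,   1.        ]]), 'mount': array([[ 1.79420091e-04, -3.09063384e-01,  9.51041425e-01,
        -1.42164473e-01],
       [ 9.99999877e-01, -3.84197110e-04, -3.13510348e-04,
        -5.39519011e-04],
       [ 4.62281936e-04,  9.51041365e-01,  3.09063277e-01,
        -8.01711378e-02],
       [ 0.00000000e+00,  0.00000000e+00,  0.00000000e+00,
         1.00000000e+00]])} 0.0187
```

View pics/crop.png

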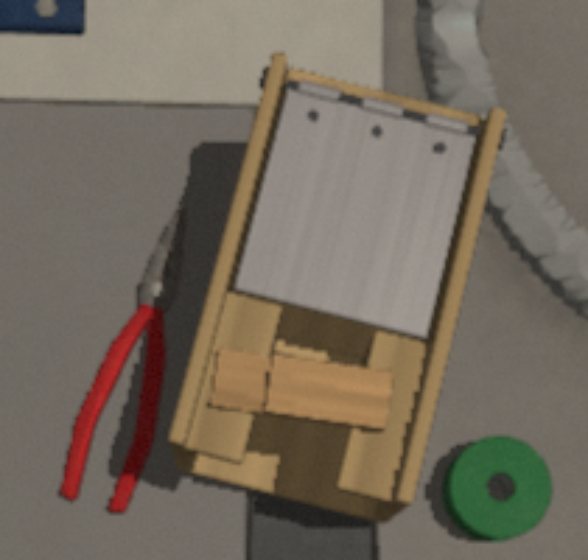

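```bash
python3 - <<'E'
from h import *
d=np.load("top_d.npy");m=viewer.camera_model("top");K=m['camera_matrix'];v,u=np.mgrid[0:480,0:640]
pc=np.stack([(u-K[0,2])/K[0,0]*d,(v-K[1,2])/K[1,1]*d,d],-1)
W=(pc-m['t'])@m['R'];W=W[d>0]
for z0 in np.arange(.1,1.,.1):
  for y0 in (-.5,-.3,-.1,.1,.3):
    k=(abs(W[:,2]-z0-.05)<.05)&(abs(W[:,1]-y0-.1)<.1)&(W[:,0]>.2)
    if k.sum()>20: print(f"z{z0:.1f} y{y0:.1f}..{y0+.2:.1f} minx {np.percentile(W[k][:,0],2):.3f} n{k.sum()}")
E
```

```text
z0.1 y-0.5..-0.3 minx 0.662 n554
z0.1 y-0.3..-0.1 minx 0.414 n9045
z0.1 y-0.1..0.1 minx 0.442 n9619
z0.1 y0.1..0.3 minx 0.403 n8799
z0.1 y0.3..0.5 minx 0.715 n2655
z0.2 y-0.3..-0.1 minx 0.698 n10299
z0.2 y-0.1..0.1 minx 0.653 n1189
z0.2 y0.1..0.3 minx 0.652 n13330
z0.2 y0.3..0.5 minx 0.715 n3486
z0.3 y-0.1..0.1 minx 0.712 n21
z0.3 y0.1..0.3 minx 0.712 n550
z0.3 y0.3..0.5 minx 0.715 n3506
```

Call:
send_rows:
  grip: [0, 0, 0, 0, 0]
  offset:
    - [-25, -17, -17]
    - [-50, -34, -50]
    - [-75, -51, -85]
    - [-100, -70, -120]
    - [-100, -85, -155]
  twist: [0, 0, 0, 0, 0]

```text
clock: 1.07
position: [0.2848, -0.486, 0.3343]
ee_rot: [0.702, 0.09, -0.7, 0.094]
ft_force: [0.3, -0.7, 0.9]
grip_width: 1.001
```

Call:
send_rows:
  grip: [0, 0, 0, 0, 0]
  offset:
    - [0, -25, -30]
    - [0, -51, -60]
    - [0, -77, -90]
    - [0, -103, -120]
    - [0, -129, -150]
  twist: [-6, -12, -18, -24, -30]

```text
clock: 1.48
position: [0.3963, -0.3205, 0.3305]
ee_rot: [0.652, 0.273, -0.652, 0.273]
ft_force: [0.4, -1.4, 1.0]
grip_width: 1.0
```

```bash
cat >> h.py <<'E'
yaw=np.deg2rad(-13.45);ex=np.array([np.cos(yaw),np.sin(yaw)]);ey=np.array([-ex[1],ex[0]])
O=np.array([.48827,.14130])
def st(goal=None):
    o=monitor.get_obs();Rm=R.from_quat(o['ee_rot']).as_matrix();p=o['position']
    b=[(p[:2]-O)@ex*1000,(p[:2]-O)@ey*1000,p[2]*1000]
    az=np.rad2deg(np.arctan2(Rm[1,1],Rm[0,1]))
    print("t",o['clock'].round(2),"box",np.round(b,1),"az",az.round(2),"downerr",(Rm[:,0]).round(3),"F",o['ft_force'].round(1),"w",o['grip_width'].round(3),'q',o['joint_pos'].round(2))
    if goal is not None:
        g=np.array([*(O+goal[0]/1e3*ex+goal[1]/1e3*ey),goal[2]/1e3])
        print("tool offset mm",(Rm.T@(g-p)*1000).round(1),"twist",(-(-13.45-az)).round(2))
E
python3 -c "
from h import *
st((-22.5,-4,330))"
```

```text
Traceback (most recent call last):
  File "h.py", line 15, in st
    print("t",o['clock'].round(2),"box",np.round(b,1),"az",az.round(2),"downerr",(Rm[:,0]).round(3),"F",o['ft_force'].round(1),"w",o['grip_width'].round(3),'q',o['joint_pos'].round(2))
              ^^^^^^^^^^^^^^^^
AttributeError: 'float' object has no attribute 'round'
```

```bash
sed -i "s/o\['clock'\].round(2)/round(float(o['clock']),2)/; s/o\['ft_force'\].round(1)/np.round(o['ft_force'],1)/; s/o\['grip_width'\].round(3)/round(float(o['grip_width']),3)/; s/o\['joint_pos'\].round(2)/np.round(o['joint_pos'],2)/" h.py
sed -i "s/p=o\['position'\]/p=np.array(o['position'])/" h.py
python3 -c "
from h import *
st((-22.5,-4,330))"
```

```text
t 1.48 box [  18.  -470.5  330.5] az -44.6 downerr [ 0.    -0.001 -1.   ] F [ 0.4 -1.4  1. ] w 1.0 q [ 0.93  0.06 -0.35  1.58  0.02  1.5  -0.2 ]
tool offset mm [ 2.000e-01 -2.759e+02 -3.783e+02] twist -31.15
```

Call:
send_rows:
  grip: [0, 0, 0, 0, 0]
  offset:
    - [0, -24, -32]
    - [0, -48, -64]
    - [0, -72, -96]
    - [0, -96, -128]
    - [0, -120, -160]
  twist: [-6, -12, -18, -25, -31]

```text
clock: 1.9
position: [0.4233, -0.1222, 0.3304]
ee_rot: [-0.555, -0.437, 0.555, -0.438]
ft_force: [0.6, -0.4, 0.2]
grip_width: 0.998
```

```bash
python3 -c "
from h import *
st((-22.5,-4,330))"
```

```text
t 1.9 box [  -1.9 -271.4  330.4] az -13.54 downerr [ 0.    -0.001 -1.   ] F [ 0.6 -0.4  0.2] w 0.998 q [ 0.76 -0.1  -0.53  1.72 -0.05  1.5  -0.  ]
tool offset mm [ 2.000e-01 -2.100e+01 -2.674e+02] twist -0.09
```

Call:
send_rows:
  grip: [0, 0, 0, 0, 0]
  offset:
    - [0, -4, -40]
    - [0, -8, -80]
    - [0, -12, -120]
    - [0, -16, -160]
    - [0, -20, -200]
  twist: [0, 0, 0, 0, 0]

```text
clock: 2.32
position: [0.4518, 0.0768, 0.3306]
ee_rot: [0.557, 0.435, -0.557, 0.436]
ft_force: [1.2, -0.5, 0.0]
grip_width: 1.003
```

Call:
send_rows:
  grip: [0, 0, 0, 0, 0]
  offset:
    - [0, -1, -35]
    - [15, -1, -67]
    - [40, -1, -67]
    - [60, -1, -67]
    - [60, -1, -67]
  twist: [0, 0, 0, 0, 0]

```text
clock: 2.73
position: [0.4655, 0.1399, 0.2668]
ee_rot: [-0.555, -0.437, 0.558, -0.435]
ft_force: [-1.2, -0.2, 0.3]
grip_width: 1.002
```

```bash
python3 -c "
from h import *
st((-22.5,-4,200))
for c in ['wrist','scene','top']:
    p,d=viewer.camera(c); cv2.imwrite(f'pics/{c}1.png',p); np.save(c+'1d.npy',d)
"
```

```text
t 2.73 box [-21.8  -6.7 266.8] az -13.82 downerr [-0.005 -0.001 -1.   ] F [-1.2 -0.2  0.3] w 1.002 q [ 0.48  0.07 -0.89  1.72  0.06  1.38 -0.66]
tool offset mm [66.8 -0.4 -2.8] twist -0.37
```

View pics/wrist1.png

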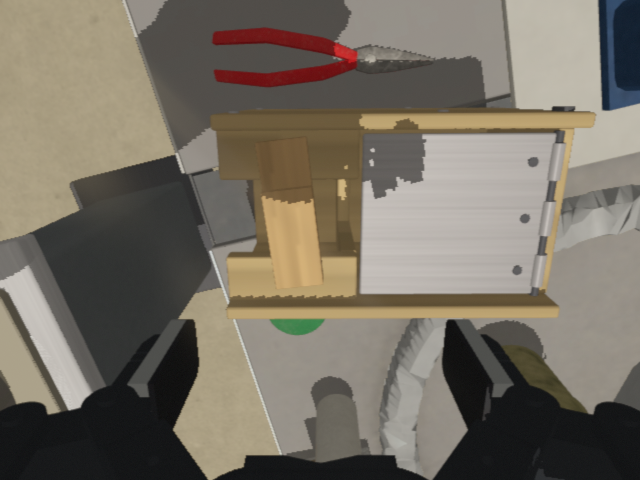

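View pics/scene1.png

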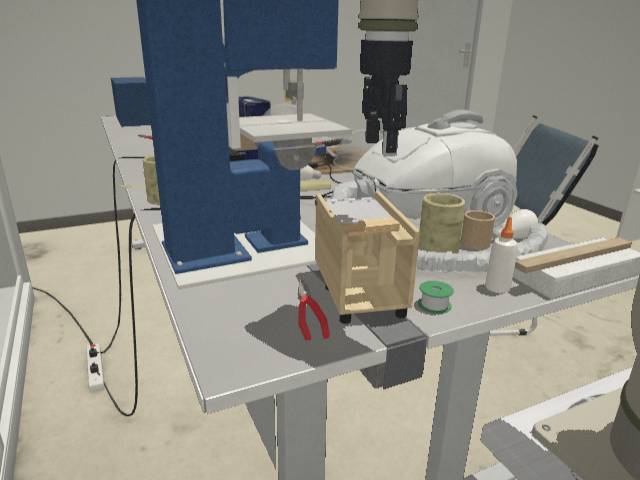

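The wrist view agrees with the top view: the offcut is at (290, 210), the flap's free edge is at column 361, and the pads are at (170, 370) and (475, 370). I'll cross-check offcut, box and fingertip positions from the wrist depth.

```bash
cat >> h.py <<'E'
def wcloud(d,p,Rm):
    m=viewer.camera_model("wrist");K=m['camera_matrix'];v,u=np.mgrid[0:480,0:640]
    pc=np.stack([(u-K[0,2])/K[0,0]*d,(v-K[1,2])/K[1,1]*d,d],-1)
    T=pc@m['mount'][:3,:3].T+m['mount'][:3,3]
    W=T@Rm.T+p
    B=np.stack([(W[...,:2]-O)@ex,(W[...,:2]-O)@ey,W[...,2]],-1)
    return T*1000,B*1000
E
python3 - <<'E'
from h import *
o=monitor.get_obs();Rm=R.from_quat(o['ee_rot']).as_matrix();p=np.array(o['position']);st()
d=np.load('wrist1d.npy');T,B=wcloud(d,p,Rm)
def pr(u,v): print((u,v),"tool",T[v,u].round(1),"box",B[v,u].round(1))
print("finger tips"); 
for u,v in [(190,325),(150,375),(190,378),(450,325),(490,375),(452,380)]: pr(u,v)
k=(d>0)&(T[...,0]>-60)&(T[...,0]<30)&(abs(T[...,2])<40)
for sg in(-1,1):
    q=T[k&(T[...,1]*sg>0)]; print(sg,q.min(0).round(1),q.max(0).round(1),len(q))
print("walls")
for v in (110,125,305,318): pr(400,v)
s=(d>0)&(B[...,2]>162.5)&(B[...,2]<172)&(abs(B[...,1])<50)&(B[...,0]<-5)&(B[...,0]>-84)
print("offcut",cv2.minAreaRect(B[s][:,:2].astype(np.float32)),np.median(B[s][:,2]))
s=(d>0)&(B[...,2]>158)&(B[...,2]<170)&(B[...,0]>-120)&(B[...,0]<160)&(abs(B[...,1])<90)
print("outer",cv2.minAreaRect(B[s][:,:2].astype(np.float32)))
print("flap z",np.median(B[200:280,400:500,2]))
E
```

```text
t 2.88 box [-19.8  -6.2 271.4] az -13.92 downerr [ 0.001 -0.    -1.   ] F [-0.8  0.3  0.1] w 0.999 q [ 0.48  0.07 -0.89  1.71  0.06  1.39 -0.66]
finger tips
(190, 325) tool [-18.4 -42.2 -10.7] box [-62.    4.9 289.7]
(150, 375) tool [-45.9 -44.8 -11.3] box [-64.6   5.4 317.2]
(190, 378) tool [-23.5 -42.3   6. ] box [-62.2 -11.8 294.8]
(450, 325) tool [-17.8  43.1 -10.3] box [ 23.3   3.8 289.2]
(490, 375) tool [-46.7  45.  -11.8] box [ 25.3   5.2 318.1]
(452, 380) tool [-26.1  42.7   4.9] box [ 22.8 -11.5 297.5]
-1 [-60.  -72.6 -15.4] [-11.3 -39.9  10.7] 6955
1 [-60.   41.2 -15.3] [-11.5  73.   10.9] 6919
walls
(400, 110) tool [158.9  54.7 -74.5] box [ 35.7  68.  112.5]
(400, 125) tool [101.9  44.8 -67.7] box [ 25.7  61.2 169.6]
(400, 305) tool [105.9  52.   44.9] box [ 32.  -51.4 165.5]
(400, 318) tool [267.3  86.7 141.9] box [  66.  -148.7    4.1]
offcut ((-36.77070236206055, 7.563465118408203), (30.165735244750977, 88.07334899902344), 6.070987701416016) 169.5933803816184
outer ((27.129302978515625, 4.943412780761719), (215.3837890625, 130.50704956054688), 0.07747893035411835)
flap z 156.59112369071877
```

Call:
send_rows:
  grip: [0, 0, 0, 0, 0]
  offset:
    - [20, -2, -2]
    - [45, -2, -2]
    - [70, -2, -2]
    - [90, -2, -2]
    - [90, -2, -2]
  twist: [0, -0.4, -0.4, -0.4, -0.4]

```text
clock: 3.3
position: [0.4648, 0.1414, 0.1783]
ee_rot: [-0.554, -0.438, 0.557, -0.437]
ft_force: [-1.0, 0.2, -0.1]
grip_width: 0.998
```

```bash
python3 -c "
from h import *
for c in ['wrist','scene']:
    st((-22.5,-4,165))
    p,d=viewer.camera(c); cv2.imwrite(f'pics/{c}2.png',p); np.save(c+'2d.npy',d)
st((-22.5,-4,165))
"
```

```text
t 3.3 box [-22.8  -5.3 178.3] az -13.55 downerr [-0.003 -0.001 -1.   ] F [-1.   0.2 -0.1] w 0.998 q [ 0.45  0.15 -0.9   1.85  0.13  1.2  -0.72]
tool offset mm [13.3  0.4 -1.3] twist -0.1
t 3.35 box [-22.2  -4.6 180.4] az -13.53 downerr [-0.001 -0.    -1.   ] F [-0.7  0.1  0.5] w 1.001 q [ 0.45  0.15 -0.9   1.85  0.13  1.21 -0.72]
tool offset mm [15.4 -0.3 -0.6] twist -0.08
t 3.4 box [-21.6  -4.  181.7] az -13.52 downerr [ 0.001  0.    -1.   ] F [-0.3  0.3  0.7] w 0.993 q [ 0.45  0.15 -0.9   1.84  0.12  1.21 -0.72]
tool offset mm [16.6 -0.9  0. ] twist -0.07
```

View pics/wrist2.png

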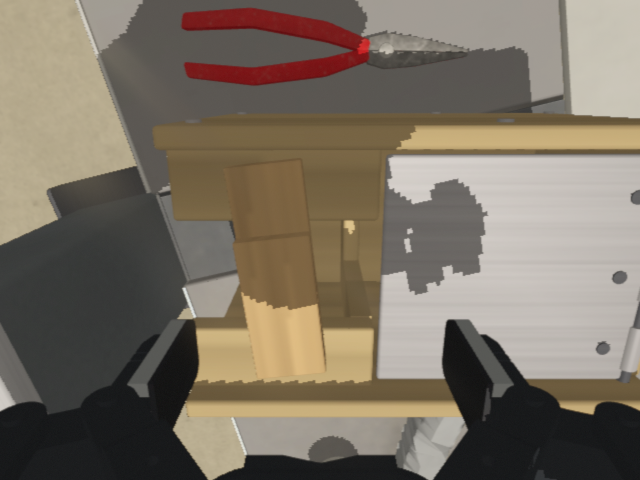

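View pics/scene2.png

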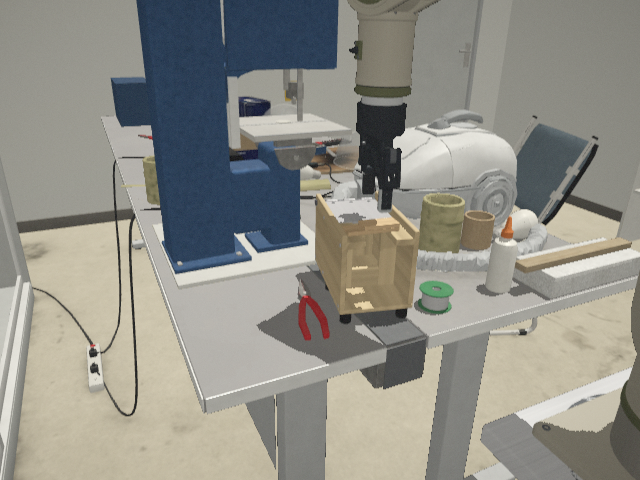

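```bash
python3 - <<'E'
from h import *
Rm0=R.from_quat([-0.554,-0.438,0.557,-0.437]).as_matrix();p=np.array([.4648,.1414,.1783])
d=np.load('wrist2d.npy');T,B=wcloud(d,p,Rm0)
s=(d>0)&(B[...,2]>164)&(B[...,2]<172)&(abs(B[...,1]-3)<50)&(B[...,0]<-5)&(B[...,0]>-84)&(T[...,2]<20)
print("z hist",np.histogram(B[(d>0)&(abs(B[...,0])<80)&(abs(B[...,1])<70)][:,2],bins=np.arange(146,178,2)))
print("offcut",cv2.minAreaRect(B[s][:,:2].astype(np.float32)))
# wall outer/inner y across mid columns
for u in (330,360):
    col=B[:,u]; k=np.where((col[:,2]>160)&(col[:,2]<170)&(abs(col[:,1])>45))[0]
    for g in np.split(k,np.where(np.diff(k)>3)[0]+1): print(u,g[0],g[-1],col[g[0]].round(1),col[g[-1]].round(1))
# flap edge
for v in (200,260,330): 
    r=B[v]; k=np.where((abs(r[:,2]-154)<6)&(r[:,0]>-10))[0]; print(v,k[:1],r[k[0]].round(1),r[k[0]-3].round(1))
E
```

```text
z hist (array([  535,  1274, 43578, 10363,   966,  2275,  5023,  2077, 12891,
       10522,  1554,     0,     0,     0,     0]), array([146, 148, 150, 152, 154, 156, 158, 160, 162, 164, 166, 168, 170,
       172, 174, 176]))
offcut ((-38.78532409667969, -0.9024906158447266), (30.210195541381836, 52.18717956542969), 6.119614601135254)
330 124 149 [-18.8  67.  160.1] [-18.8  58.3 162.2]
330 397 416 [-18.2 -51.7 160.4] [-18.2 -59.7 163.2]
360 124 149 [ -7.9  67.  160.9] [ -7.8  58.3 162.5]
360 396 416 [ -4.7 -51.2 160.4] [ -4.7 -59.8 163.1]
200 [351] [-10.   36.9 152. ] [-11.1  36.7 151.1]
260 [382] [  3.9  10.4 150.5] [ 20.1 -36.   29.3]
330 [349] [ -9.7 -22.4 152.1] [-10.9 -23.2 150.7]
```

Call:
send_rows:
  grip: [0, 0, 0, 0, 0]
  offset:
    - [15, -1, -1.5]
    - [30, -1, -1.5]
    - [42, -1, -1.5]
    - [52, -1, -1.5]
    - [60, -1, -1.5]
  twist: [0, 0, 0, 0, 0]

```text
clock: 3.82
position: [0.466, 0.1441, 0.1205]
ee_rot: [0.556, 0.437, -0.555, 0.438]
ft_force: [1.6, -0.7, 2.0]
grip_width: 1.002
```

```bash
python3 -c "
from h import *
for c in ['wrist','scene']:
    st((-22.5,-2.5,103))
    p,d=viewer.camera(c); cv2.imwrite(f'pics/{c}3.png',p); np.save(c+'3d.npy',d)
st((-22.5,-2.5,103))
"
```

```text
t 3.82 box [-22.3  -2.4 120.5] az -13.52 downerr [ 0.002  0.    -1.   ] F [ 1.6 -0.7  2. ] w 1.002 q [ 0.42  0.23 -0.88  1.91  0.2   1.09 -0.78]
tool offset mm [17.5 -0.2  0.1] twist -0.07
t 3.87 box [-23.1  -2.9 119.1] az -13.51 downerr [-0. -0. -1.] F [-0.4 -0.9  0.1] w 0.998 q [ 0.41  0.23 -0.88  1.92  0.2   1.09 -0.79]
tool offset mm [16.1  0.6 -0.4] twist -0.06
t 3.92 box [-23.2  -2.8 119.8] az -13.49 downerr [-0.001 -0.    -1.   ] F [-0.1 -0.8  1.9] w 0.999 q [ 0.41  0.23 -0.88  1.92  0.2   1.09 -0.78]
tool offset mm [16.8  0.7 -0.3] twist -0.04
```

View pics/wrist3.png

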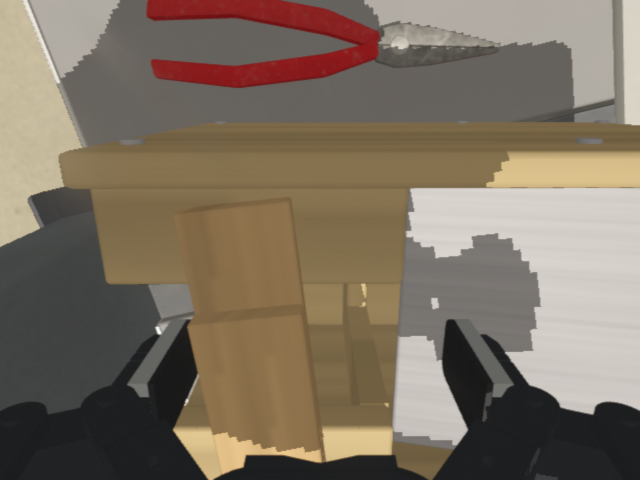

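View pics/scene3.png

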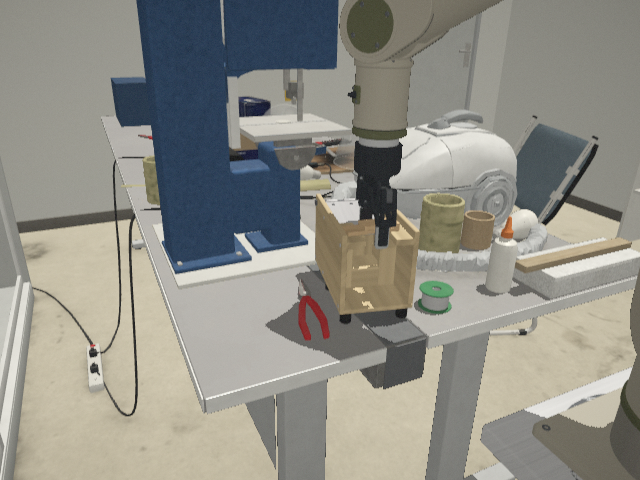

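Call:
send_rows:
  grip: [0, 0, 0, 0, 0]
  offset:
    - [6, 0, 0]
    - [12, 0, 0]
    - [17, 0, 0]
    - [17, 0, 0]
    - [17, 0, 0]
  twist: [0, 0, 0, 0, 0]

```text
clock: 4.33
position: [0.4647, 0.1442, 0.1029]
ee_rot: [-0.555, -0.438, 0.556, -0.438]
ft_force: [-1.7, -0.6, 1.3]
grip_width: 1.0
```

```bash
cat >> h.py <<'E'
def wfull(name):
    o=monitor.get_obs();Rm=R.from_quat(o['ee_rot']).as_matrix();p0=np.array(o['position'])
    p,d=viewer.camera('wrist');cv2.imwrite(f'pics/{name}.png',p);T,B=wcloud(d,p0,Rm)
    s=(d>0)&(B[...,1]>15)&(B[...,1]<45)&(B[...,0]>25)&(B[...,0]<115)&(B[...,2]<156)
    if s.sum()>50:
        c=np.polyfit(B[s][:,0],B[s][:,2],1); print("flap fit angle",np.arctan(c[0]).round(3),"n",s.sum(),"x",B[s][:,0].min().round(0),B[s][:,0].max().round(0))
    return p,T,B,d
E
python3 -c "
from h import *
st((-22.5,-2.5,103))
wfull('wrist4')
p,d=viewer.camera('scene'); cv2.imwrite('pics/scene4.png',cv2.resize(p[160:340,280:460],None,fx=3,fy=3))
st((-22.5,-2.5,103))
"
```

```text
t 4.33 box [-23.6  -2.7 102.9] az -13.47 downerr [-0.001 -0.    -1.   ] F [-1.7 -0.6  1.3] w 1.0 q [ 0.4   0.26 -0.88  1.93  0.22  1.06 -0.8 ]
tool offset mm [-0.1  1.1 -0.2] twist -0.02
flap fit angle 0.369 n 15980 x 25.0 71.0
t 4.43 box [-23.5  -2.6 103.2] az -13.48 downerr [-0.001 -0.    -1.   ] F [-1.3  0.1  1.7] w 1.002 q [ 0.4   0.25 -0.88  1.93  0.22  1.06 -0.8 ]
tool offset mm [ 0.2  1.  -0.1] twist -0.03
```

View pics/wrist4.png

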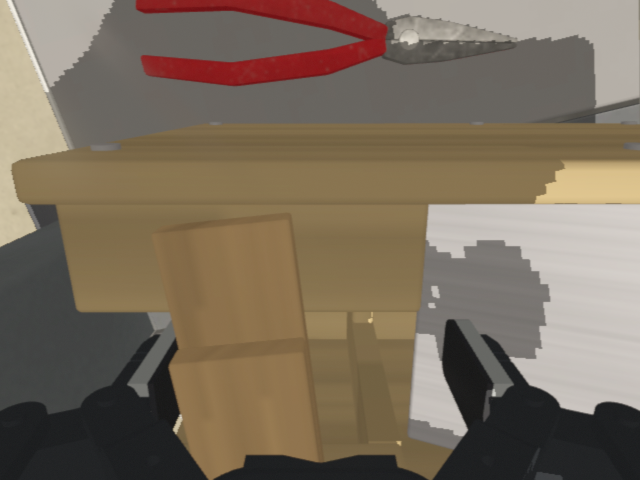

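View pics/scene4.png

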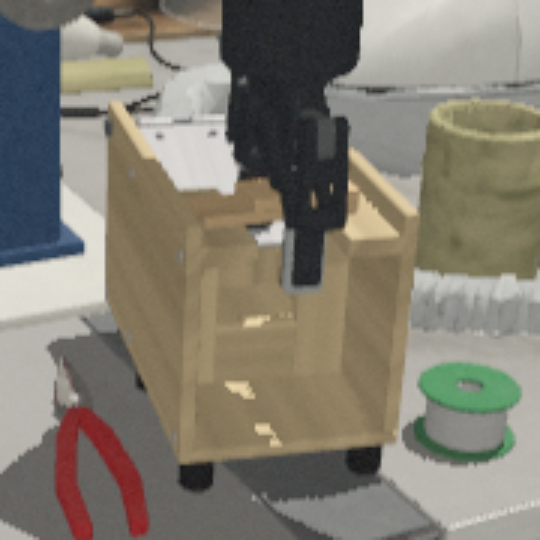

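The wrist fit gives a flap angle of about 0.37 rad, and the pusher finger hangs in the slot behind the offcut, so step 1 is met. Next I push along the box's +x.

Call:
send_rows:
  grip: [0, 0, 0, 0, 0]
  offset:
    - [0, 6, 0]
    - [0, 14, 0]
    - [0, 23, 0]
    - [0, 32, 0]
    - [0, 40, 0]
  twist: [0, 0, 0, 0, 0]

```text
clock: 4.85
position: [0.5049, 0.1347, 0.1031]
ee_rot: [-0.555, -0.438, 0.555, -0.438]
ft_force: [-5.7, 1.6, 4.2]
grip_width: 1.002
```

```bash
python3 -c "
from h import *
st((37,-2.5,103))
wfull('wrist5')
p,d=viewer.camera('scene'); cv2.imwrite('pics/scene5.png',cv2.resize(p[160:340,280:460],None,fx=3,fy=3))
st((37,-2.5,103))
"
```

```text
t 4.85 box [ 17.7  -2.6 103.1] az -13.5 downerr [-0.001  0.    -1.   ] F [-5.7  1.6  4.2] w 1.002 q [ 0.38  0.34 -0.84  1.85  0.28  1.08 -0.8 ]
tool offset mm [ 0.1 19.3 -0.1] twist -0.05
flap fit angle 0.608 n 26873 x 25.0 106.0
t 4.95 box [ 18.5  -2.7 103.2] az -13.55 downerr [ 0.001  0.001 -1.   ] F [-0.1 -0.7  3.3] w 0.999 q [ 0.38  0.34 -0.84  1.85  0.28  1.08 -0.8 ]
tool offset mm [ 0.2 18.5 -0.2] twist -0.1
```

View pics/wrist5.png

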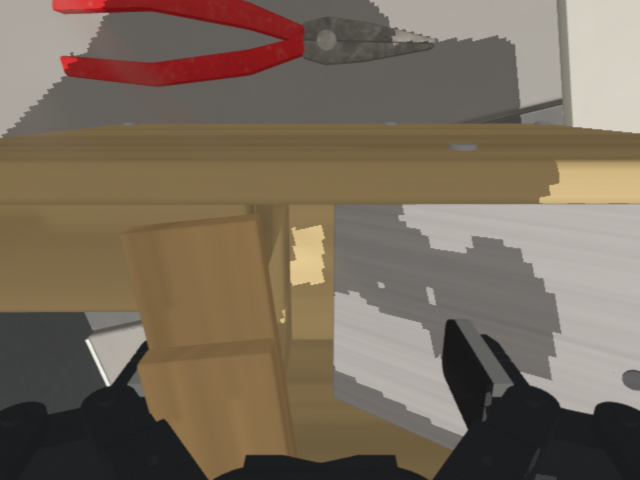

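View pics/scene5.png

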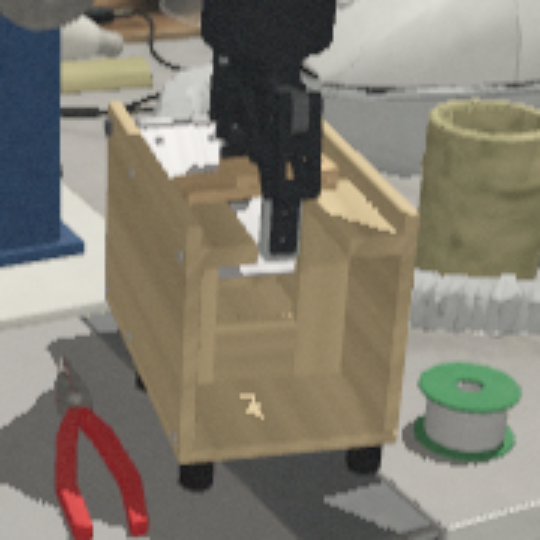

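The pad has carried the offcut forward so that its front edge is past the ledge edge, with the flap well open. I'll push on past the tipping point.

Call:
send_rows:
  grip: [0, 0, 0, 0, 0]
  offset:
    - [0, 5, 0]
    - [0, 10, 0]
    - [0, 15, 0]
    - [0, 19, 0]
    - [0, 19, 0]
  twist: [0, 0, 0, 0, 0]

```text
clock: 5.37
position: [0.5227, 0.1304, 0.1029]
ee_rot: [-0.555, -0.438, 0.555, -0.438]
ft_force: [-1.1, 0.9, 1.5]
grip_width: 0.999
```

```bash
python3 -c "
from h import *
st((37,-2.5,103))
wfull('wrist6')
p,d=viewer.camera('scene'); cv2.imwrite('pics/scene6.png',cv2.resize(p[160:340,280:460],None,fx=3,fy=3))
st((37,-2.5,103))
"
```

```text
t 5.37 box [ 36.   -2.6 102.9] az -13.49 downerr [-0.001  0.    -1.   ] F [-1.1  0.9  1.5] w 0.999 q [ 0.37  0.37 -0.82  1.81  0.3   1.1  -0.79]
tool offset mm [-0.1  1.  -0.1] twist -0.04
flap fit angle 0.793 n 27665 x 25.0 115.0
t 5.47 box [ 35.9  -2.6 103.2] az -13.48 downerr [ 0. -0. -1.] F [-3.4  0.4  3.2] w 1.001 q [ 0.37  0.37 -0.82  1.81  0.3   1.1  -0.79]
tool offset mm [ 0.2  1.1 -0.1] twist -0.03
```

View pics/wrist6.png

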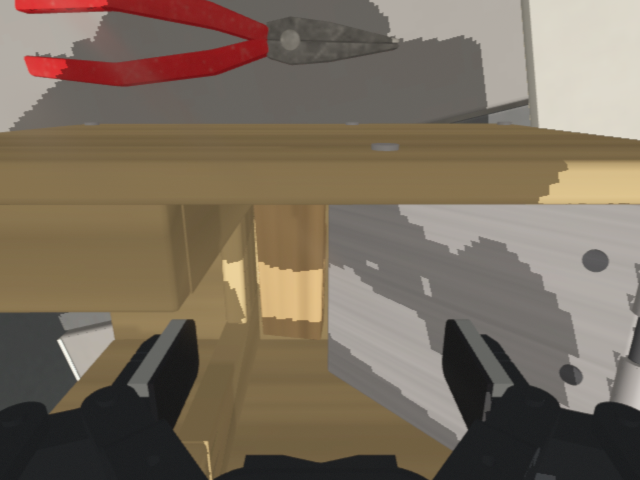

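View pics/scene6.png

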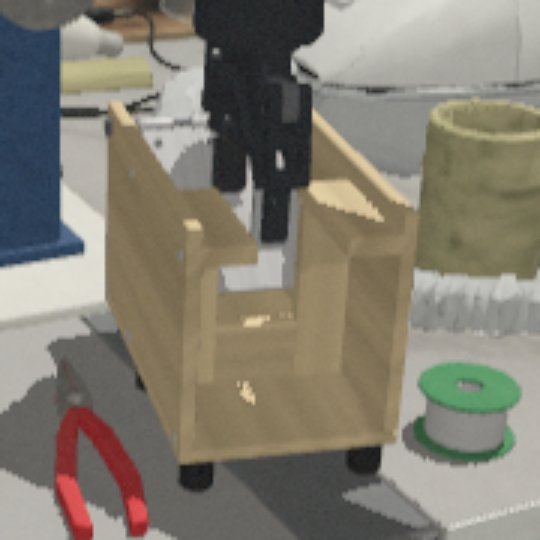

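The offcut is off the ledge and shows at (290, 270) down in the bin. I'll check its depth before lifting.

```bash
python3 -c "
from h import *
st()
p,T,B,d=wfull('wrist7')
for u,v in [(262,220),(290,220),(320,220),(290,260),(265,300),(290,300),(320,300),(290,330),(320,330),(290,350),(335,300),(335,370),(245,300)]: print((u,v),B[v,u].round(1))
print([ (r['score'],r['box']) for r in viewer.recognise('offcut','wrist')])
"
```

```text
t 5.47 box [ 35.9  -2.6 103.2] az -13.48 downerr [ 0. -0. -1.] F [-3.4  0.4  3.2] w 1.001 q [ 0.37  0.37 -0.82  1.81  0.3   1.1  -0.79]
flap fit angle 0.847 n 27259 x 25.0 115.0
(262, 220) [ 7.9 22.3 44. ]
(290, 220) [21.6 22.3 43.8]
(320, 220) [36.3 18.  28.6]
(290, 260) [21.1  1.3 43.7]
(265, 300) [  7.5 -21.2  43.4]
(290, 300) [ 20.6 -21.   43.9]
(320, 300) [ 36.3 -28.5  28.7]
(290, 330) [ 19.  -47.5  28.7]
(320, 330) [ 36.3 -47.1  29.5]
(290, 350) [ 19.8 -52.4  41.7]
(335, 300) [43.  -7.8 70.8]
(335, 370) [ 43.4 -44.3  71.6]
(245, 300) [  1.  -11.1  64. ]
[(0.64, [258.5, 201.9, 60.2, 120.5])]
```

View pics/wrist7.png

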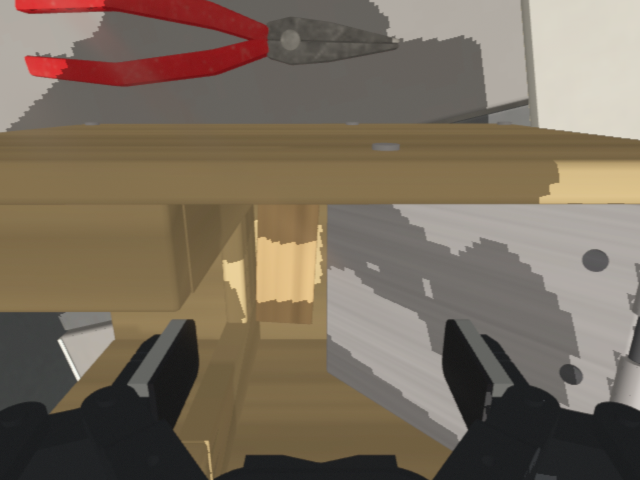

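The offcut lies flat on the bin floor: its top is at 44 mm, which is 30 + 14. Now I raise the fingers.

Call:
send_rows:
  grip: [0, 0, 0, 0, 0]
  offset:
    - [-10, 0, 0]
    - [-22, 0, 0]
    - [-35, 0, 0]
    - [-48, 0, 0]
    - [-60, 0, 0]
  twist: [0, 0, 0, 0, 0]

```text
clock: 5.98
position: [0.5233, 0.1303, 0.1655]
ee_rot: [0.556, 0.437, -0.555, 0.438]
ft_force: [-0.4, -0.2, 0.5]
grip_width: 1.001
```

Call:
send_rows:
  grip: [0, 0, 0, 0, 0]
  offset:
    - [-25, 0, 0]
    - [-60, 0, 0]
    - [-95, 0, 0]
    - [-130, 0, 0]
    - [-130, 0, 0]
  twist: [0, 0, 0, 0, 0]

```text
clock: 6.4
position: [0.5247, 0.1316, 0.3011]
ee_rot: [0.558, 0.436, -0.552, 0.44]
ft_force: [0.3, 1.5, -0.2]
grip_width: 0.995
```

Call:
send_rows:
  grip: [0, 0, 0, 0, 0]
  offset:
    - [0, 0, 0]
    - [0, -10, 25]
    - [0, -20, 60]
    - [0, -30, 95]
    - [0, -30, 95]
  twist: [0, 0, 0, 0, 0]

```text
clock: 6.82
position: [0.469, 0.0387, 0.2926]
ee_rot: [-0.556, -0.435, 0.558, -0.436]
ft_force: [-0.8, -1.5, -0.1]
grip_width: 1.001
```

```bash
python3 -c "
from h import *
st()
p,T,B,d=wfull('wrist8')
p,d=viewer.camera('top'); cv2.imwrite('pics/top8.png',p)
m=viewer.camera_model('top')
for t,z in [('pliers',0),('reel',0),('flap',.15)]:
    r=viewer.spot_point(t,'top'); print(t,[ray('top',x['position'],z).round(4) for x in r[:1]])
r=viewer.recognise('offcut','top'); print([(x['score'],x['box']) for x in r])
p,d=viewer.camera('scene'); cv2.imwrite('pics/scene8.png',p)
"
```

```text
t 6.82 box [   5.1 -104.3  292.6] az -13.91 downerr [-0.002 -0.003 -1.   ] F [-0.8 -1.5 -0.1] w 1.001 q [ 0.64  0.   -0.81  1.72  0.    1.43 -0.41]
flap fit angle 0.001 n 4763 x 25.0 115.0
pliers [array([0.4918, 0.2525, 0.    ])]
reel [array([0.4135, 0.0362, 0.    ])]
flap [array([0.6003, 0.1124, 0.15  ])]
[]
```

View pics/wrist8.png

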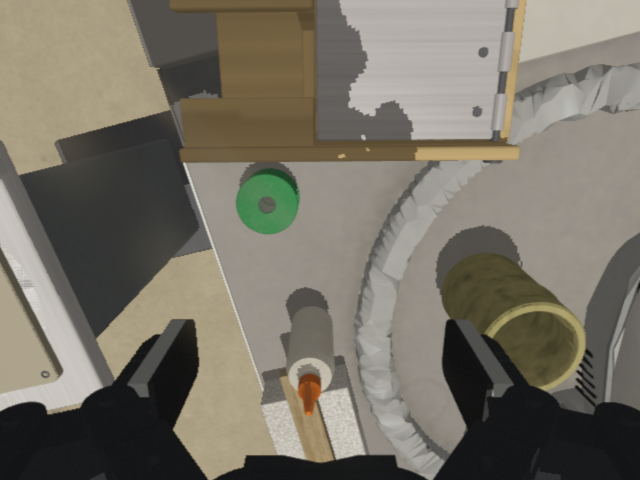

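View pics/scene8.png

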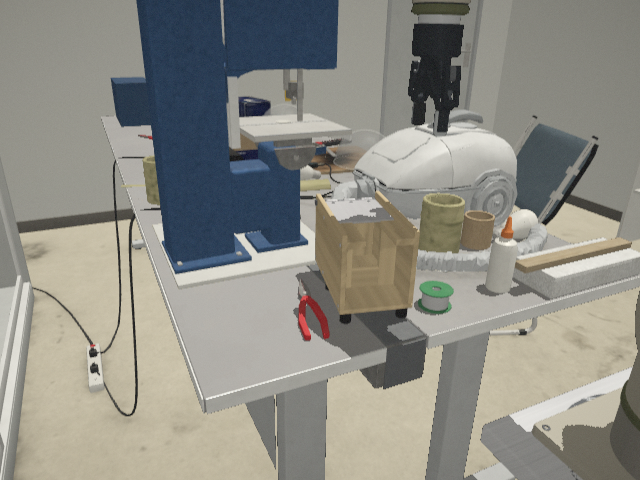

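The flap reads shut (0.001 rad), no offcut is visible on top, and the pliers and reel show no real shift. The hand is clear of everything, so I'm handing in.

```bash
python3 -c "
from h import *
print(manip.hand_in())"
```

```text
the job is handed in; nothing more can be done
None
```

The offcut is in the box with the flap shut over it, and the job is handed in at about 7 s on the robot's clock; the hand-in gives no verdict.

**What I did:** I set the open jaws along the box's length and hung the rear finger in the slot behind the offcut. The front fingertip pressed the flap to about 0.37 rad. I then moved the whole hand about 60 mm towards the hinge. That slid the offcut off the ledge while the flap was held open at up to about 0.8 rad. I lifted the fingers straight out and moved clear.

**Last checks:**
- **Offcut:** before lifting out, it lay flat on the bin floor. Its top was 44 mm above the desk, which matches the 30 mm floor plus its 14 mm height, and its centre was at about box x = 21 mm. I could not see it once the flap shut, and the network then found no offcut in the top picture.
- **Flap:** the wrist depth fit gives 0.001 rad, so it is shut.
- **Pliers and reel:** both read within 4 mm of their starting positions, which is about the detection noise.
- **Hand:** it was clear of everything, with no contact force beyond noise.

**One disagreement:** the top and wrist cameras differed by about 3 mm on the box's y position and the offcut's x position. That was within the clearances, so I aimed between the two in y and left a gap behind the offcut for x.

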